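Clear the housing lid and hold the plate in its slot

ROBOT

A 6-joint arm with a two-finger parallel gripper is mounted at the origin on the work surface. World frame = base frame: x ahead of the robot, y to its left, z up, the work surface at z = 0. Lengths are in m, angles in rad, forces in N, time in s.
With the tool pointing down it reaches from about 0.4 to 0.825 m from the base axis. Payload 7 kg.
Tool frame: the origin (TCP) lies on the centre line of the jaws, within the pads' length; the fingertips stand arm.tip_reach ahead of it and the grasp point (between the pads) lies 5 mm behind it (arm.tip_reach is the distance from the TCP to the fingertips, in m); z points along the fingers, y is the line along which they close (so a half turn about z gives the same grasp; the last joint's range is limited). The gripper opens to 88 mm and grips with 3 to 60 N. Pads are 19 mm wide; open, the fingers measure 130 mm over their backs; the gripper's body (78 mm by 193 mm) begins 47 mm behind the grasp point.
Start: joints at [1.429, 0.359, 0.012, 0, -1.224, -0.288], TCP at [0.281, 0.614, 0.241] pointing down, gripper open.
Joint ranges: [-3.07, 3.07], [-1.43, 2.12], [-1.02, 1.25], [-3.03, 1.67], [-3.05, -0], [-3.03, 3.03]. Speed limits (rad/s): [2.39, 2.39, 3.01, 3.14, 3.14, 3.14].

INTERFACE

Orientations are given as [roll, pitch, yaw] about the fixed x, y, z axes, in that order (R = Rz(yaw) Ry(pitch) Rx(roll)).
In Python, from station import status, optics, order, arm gives the robot as it stands. The module is installed in compiled form; this text tells all that it offers.
- The arm moves only by the shell command python3 -m jog 'ROWS' [FORCE]. ROWS is JSON, a list of rows, each a list of 3 entries, a list of its own where there are three numbers: the gripper command: -1 is shut, 1 is fully open, values between are in proportion, then the shift along the tool's x, y, z in mm, then the turn about the tool's z in rad. A call has 1 to 20 rows; each row is the pose to reach, as a shift and turn from the pose commanded when the call began, along the tool's axes at that moment; what a row does not reach only later rows make up. A row lasts 1/8 s, in which the tool goes at most 62.5 mm and 10.7 degrees, less where a joint would pass 70% of its speed; a pose out of reach is approached as far as the arm can. A call with a gripper value outside its range is refused whole. The fingers move at their own pace and stop on an object; FORCE is the grip in N (left out, the last holds). Time passes only in rows, so rows that repeat a pose let the fingers close. It gives the time, the measured TCP pose, the force, the opening and the grip force at its end, in the units of the state.
- status.get_state(): the state, without advancing time (a new reading comes with each control period).
- optics.grab_frame(name): name is "scene" or "top" or "wrist"; returns a dict with "color" (384x512x3 uint8, red, green, blue), "mtx" (3x3 intrinsics, pixels), "cam_to_world" (4x4, takes a point from camera to world coordinates). Camera axes: x right, y down, z forward; pixel columns grow to the right and rows downward; lengths in m; the calibration is good to about 2 mm. A picture is of the moment at which its call begins. There is no depth.
- order.job_done(): hands the job in; it is judged then, once.
The state is a dict: "t": time; "q": joint angles; "qd": joint speeds; "joint_efforts": joint torques, N m; "eef_pos": TCP position; "ee_rot": TCP orientation; "force": force on the tool from outside, world axes, zero at the start; "moment": the same for the moment, N m; "width": finger opening in m; "gripper_force": force on a finger pad.
Only numpy, scipy, OpenCV 4.12 (cv2) and the standard library are available. Lean on these libraries where they do the work, as an engineer would, in place of code of your own. Each camera call takes 0.05 s, during which the arm holds its last target. There are 200 camera calls.

TASK

With the brush, not the gripper, sweep the three timber offcuts off the lid of the plywood housing into the tray on its side, then stand the brush back on the bench on its bristles. Then take the taller aluminium plate out of the rack, pass it upright down through the slot in the lid and keep holding it there, its lower edge about 40 mm below the lid's top and clear of the housing's floor: the program finishes while still holding it. Leave the shorter plate and the other things on the bench where they are.

Things in the scene. Friction and masses are not known exactly. Their poses are not given: they have to be found in the camera images.
- slot (a point): Centre of the slot's mouth, in the housing lid's top face, 100 mm above the bench. The fixed plywood housing is a box 130 (x) x 160 (y) x 100 mm centred under it; lid flat, white, 12 mm thick, no rim; hollow below, floor 10 mm above the bench, +x side open. The slot goes through the lid, 12 mm wide (x), 62 mm long (y), with a 2.5 mm bevel at the top. Axes: z up; y along the slot, towards the tray
- tray (a point): Centre of the inner floor (8 mm above the bench) of the open offcut tray fixed to the housing's +y side; same axes as the slot. Inside it is about 158 (x) x 112 (y) mm, walls 45 mm above the bench; on the slot's side it begins straight below the lid's edge, 57 mm from this point, the lid's edge being 92 mm above the tray's floor
- brush_grip (a point): Grip point of the bench brush, 80 mm above the bottom of its bristles, 23 mm below the top of its handle. The loose brush (160 g) stands on its bristles on the bench. The handle is an upright wooden rib 70 (x) x 18 (y) x 50 mm on a wooden block 120 (x) x 36 (y) x 18 mm; below it the stiff bristles are 114 (x) x 30 (y) x 35 mm. Axes: x along the brush, z up
- plate_center (a point): Centre of the taller aluminium plate: 10 (x) x 60 (y) x 130 (z) mm, 200 g, loose, standing upright in a groove of the rack. Axes: x through its thickness, y along its width, z up
- plate_foot (a point): Middle of the same plate's lower edge, 65 mm below its centre; same axes
- spare_center (a point): Centre of the shorter aluminium plate, 10 x 60 x 95 mm, in the rack's other groove; to be left there. Which groove holds which plate varies
- rack: Fixed wooden rack, 150 (x) x 90 (y) x 47 mm high, origin in the middle of its underside. Its two grooves lie at x = -40 and +40 mm, each 14 (x) x 64 (y) mm and 35 mm deep, so the plates' lower edges stand 12 mm above the bench
- offcut1_center (a point): Centre of a loose timber block 36 x 32 x 30 mm, about 30 g, lying on the lid
- offcut2_center (a point): Centre of a loose timber block 34 x 34 x 28 mm, about 30 g, lying on the lid
- offcut3_center (a point): Middle of a loose notched timber block 36 x 34 x 32 mm, about 30 g, lying on the lid. The three offcuts lie along the slot's y in varying order, about 50 mm apart, within 40 mm of its centre line in x
- multimeter: Yellow multimeter lying on the bench, 90 x 180 x 40 mm, origin under its middle; leave alone
- tape: Roll of paper tape lying flat, 100 mm across, 36 mm high, origin under its middle; leave alone
- screwdriver: Screwdriver lying on the bench, about 200 mm long along its x; leave alone
- mug: White mug, 80 mm across and 95 mm high, origin under its middle; leave alone
- spool: Solder spool standing on its flange, 56 mm across, 46 mm high, origin under its middle; leave alone
- dowel: Wooden dowel stub standing upright, 32 mm across, 50 mm high, origin under its middle; leave alone
There are look-alikes about, which are no part of the job. Leave any purple look-alike of the part that bears brush_grip alone.

How it is judged:
On the way, in this order (a step that is already met when the one before it is completed fails the run):
1. all three offcuts lie in the tray (x of offcut1_center in the frame of tray between -0.085 and 0.085 m and y of offcut1_center in the frame of tray between -0.06 and 0.06 m and z of offcut1_center in the frame of tray between 0 and 0.08 m and x of offcut2_center in the frame of tray between -0.085 and 0.085 m and y of offcut2_center in the frame of tray between -0.06 and 0.06 m and z of offcut2_center in the frame of tray between 0 and 0.08 m and x of offcut3_center in the frame of tray between -0.085 and 0.085 m and y of offcut3_center in the frame of tray between -0.06 and 0.06 m and z of offcut3_center in the frame of tray between 0 and 0.08 m), for 0.2 s.
2. the brush stands on its bristles on the bench, let go (height (world z) of brush_grip below 0.09 m and angle between brush_grip's own z axis and vertical below 0.15 rad and contact force between the fingers and brush below 0.2 N and linear speed of brush below 0.02 m/s), for 0.2 s.
3. the taller plate's lower edge has passed down through the slot, in the gripper (x of plate_foot in the frame of slot between -0.005 and 0.005 m and y of plate_foot in the frame of slot between -0.005 and 0.005 m and z of plate_foot in the frame of slot between -0.055 and -0.025 m and angle between the z axis of plate_center and the z axis of slot, either way round below 0.12 rad and contact force between the fingers and plate above 2 N), for 0.2 s.
At the end, for the whole second after the job is handed in: The gripper holds the taller plate at rest in the slot (slower than 20 mm/s, squeezed with more than 2 N): its lower edge 25 to 55 mm below the lid's top, within 5 mm of the slot's centre and 7 degrees of upright. The brush stands on its bristles on the bench and the three offcuts are in the tray (all of step 1 and all of step 3 and linear speed of plate below 0.02 m/s and height (world z) of brush_grip below 0.09 m and angle between brush_grip's own z axis and vertical below 0.15 rad); the arm keeps its last pose, push and grip.
It fails at once if the shorter plate or another bystander on the bench is moved by more than 30 mm (distance of any of spare_center, multimeter, tape, screwdriver, mug, spool, dowel from where it was at the start of the episode above 0.03 m).
It fails at once if the robot touches an offcut itself instead of with the brush (contact force between any of the fingers, the arm and offcut1 above 1 N or contact force between any of the fingers, the arm and offcut2 above 1 N or contact force between any of the fingers, the arm and offcut3 above 1 N).
It also fails if it takes over 72 s, if anything falls off the work surface, if the arm or the gripper's body presses on something with over 40 N, if the wrist force passes 120 N, or if a joint passes its speed limit or range.

## Working session

There is one attempt and no reset: what is moved stays moved. The work goes in short steps, Python scripts to look and compute and a shell command to move; the robot and the scene stay as the last step left them, time stands still between calls to the robot, and variables do not carry over. Pictures are saved under pics/ and viewed, at most 10 in all, crops included, and the job is handed in when it is done.

```bash
mkdir -p pics
python3 - <<'E'
from station import status,optics,arm
import cv2,numpy as np,pickle
print(status.get_state(),arm.tip_reach)
d={}
for n in("scene","top","wrist"):
    f=optics.grab_frame(n);d[n]=f
    cv2.imwrite(f"pics/{n}0.png",f["color"][:,:,::-1]);print(n,f["mtx"].round(1).tolist(),f["cam_to_world"].round(4).tolist())
pickle.dump(d,open("f0.pkl","wb"))
E
```

```text
{'t': 0.0, 'q': array([ 1.42912519e+00,  3.59414311e-01,  1.10587297e-02, -3.57535804e-04,
       -1.22411533e+00, -2.88106984e-01]), 'qd': array([-0.00188056,  0.00175764, -0.00065388,  0.00035668,  0.00020838,
        0.00023915]), 'joint_efforts': array([ 2.98290543e-03, -5.82719851e+01,  2.93054008e+01,  6.99717969e+00,
        6.97008902e-03, -1.39109920e-04]), 'eef_pos': array([0.28107253, 0.61317572, 0.23960356]), 'ee_rot': array([ 3.13989158e+00, -1.53610250e-04, -4.29899759e-01]), 'force': array([ 0.5118262 , -0.30643274, -0.91616422]), 'moment': array([-0.03074247, -0.01336759, -0.01642391]), 'gripper_force': 0.0, 'width': 0.08793568577581228} 0.014
scene [[416.4, 0.0, 260.3], [0.0, 416.4, 192.7], [0.0, 0.0, 1.0]] [[0.4915, 0.6154, -0.6162, 1.3821], [0.8709, -0.3539, 0.3411, -0.4213], [-0.0081, -0.7043, -0.7099, 1.0912], [0.0, 0.0, 0.0, 1.0]]
top [[360.4, 0.0, 255.3], [0.0, 360.4, 187.9], [0.0, 0.0, 1.0]] [[0.0177, -0.9967, 0.0789, 0.4393], [-0.9998, -0.0182, -0.0054, 0.0359], [0.0069, -0.0788, -0.9969, 1.1575], [0.0, 0.0, 0.0, 1.0]]
wrist [[273.7, 0.0, 255.2], [0.0, 273.7, 190.1], [0.0, 0.0, 1.0]] [[-0.417, -0.8648, -0.2799, 0.356], [-0.9089, 0.397, 0.1275, 0.5773], [0.0009, 0.3075, -0.9515, 0.3844], [0.0, 0.0, 0.0, 1.0]]
```

View pics/scene0.png

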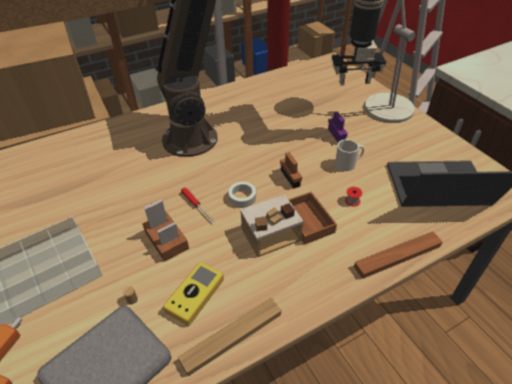

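View pics/top0.png

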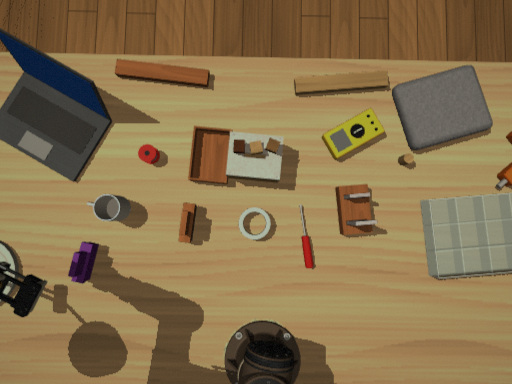

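The scene view shows the housing and tray around (285,220), the brush at (291,168), the purple look-alike at (338,126) and the rack at (165,235). The top view shows the lid at (256,157), the tray at (209,155), the brush at (188,222) and the rack at (355,210). I'll enlarge both.

Run:
```python
import cv2,pickle,numpy as np
d=pickle.load(open("f0.pkl","rb"))
s=d["scene"]["color"][:,:,::-1];t=d["top"]["color"][:,:,::-1]
a=cv2.resize(s[140:265,135:345],(800,476),interpolation=cv2.INTER_CUBIC)
b=cv2.resize(t[115:255,175:385],(798,532),interpolation=cv2.INTER_CUBIC)
cv2.imwrite("pics/sc.png",a);cv2.imwrite("pics/tc.png",b)
```

```text
(no output)
```

View pics/sc.png

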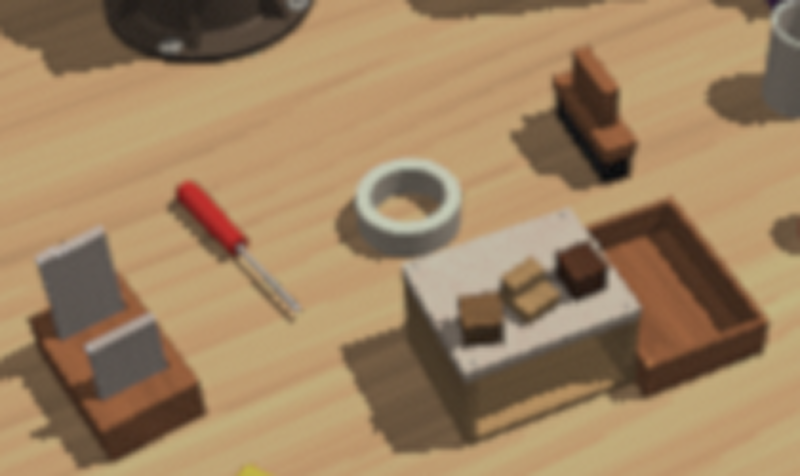

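View pics/tc.png

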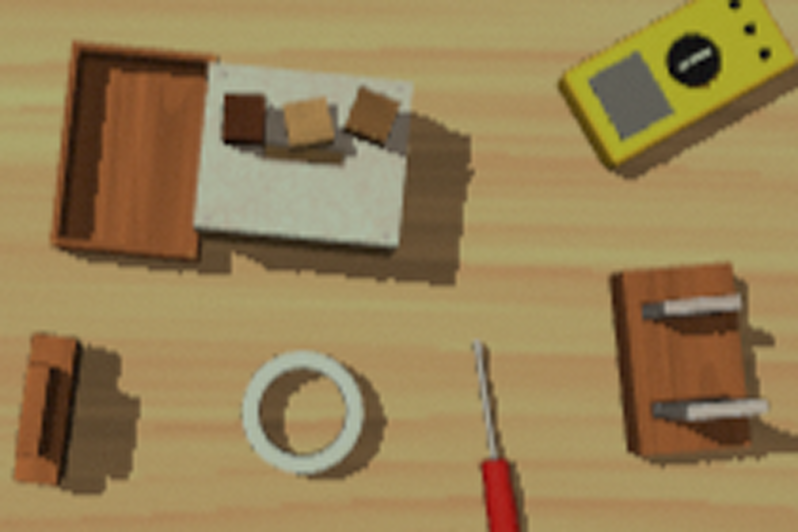

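The scene crop shows the taller plate at the upper left of the rack, crop (80,280), and the shorter one at (128,355). The brush is upright at (595,110). The top crop shows the brush block at (48,410), lid centre and slot near (303,156), all three offcuts on the lid's upper half, and the taller plate as the lower one, at (710,408).

```bash
cat > h.py <<'E'
import numpy as np,cv2,pickle
from scipy.spatial.transform import Rotation as R
def ray(f,uv):
    K,T=np.array(f["mtx"]),np.array(f["cam_to_world"])
    d=T[:3,:3]@np.linalg.solve(K,[uv[0],uv[1],1.]);return T[:3,3],d/np.linalg.norm(d)
def plane(f,uv,z):
    o,d=ray(f,uv);return o+d*(z-o[2])/d[2]
def tri(*fu):
    A=np.zeros((3,3));b=np.zeros(3);L=[]
    for f,uv in fu:
        o,d=ray(f,uv);P=np.eye(3)-np.outer(d,d);A+=P;b+=P@o;L.append((o,d))
    x=np.linalg.solve(A,b);return x,max(np.linalg.norm(np.cross(x-o,d)) for o,d in L)
def proj(f,p):
    T=np.linalg.inv(f["cam_to_world"]);c=T[:3,:3]@p+T[:3,3];u=f["mtx"]@c;return u[:2]/u[2]
def blobs(f,lo,hi,roi=None,amin=30):
    h=cv2.cvtColor(f["color"],cv2.COLOR_RGB2HSV);m=cv2.inRange(h,np.array(lo),np.array(hi))
    if roi:
        k=np.zeros_like(m);k[roi[1]:roi[3],roi[0]:roi[2]]=1;m*=k
    cs=cv2.findContours(m,cv2.RETR_EXTERNAL,cv2.CHAIN_APPROX_NONE)[0]
    return sorted([c for c in cs if cv2.contourArea(c)>amin],key=cv2.contourArea,reverse=True)
def shift(st,p,yaw=None):
    """mm shift in the tool's axes from state pose to TCP p; turn about tool z to reach world yaw"""
    Rt=R.from_euler('xyz',st["ee_rot"]).as_matrix()
    s=(Rt.T@(np.array(p)-st["eef_pos"])*1000).round(1)
    t=None if yaw is None else round(float((-(yaw-st["ee_rot"][2])+np.pi/2)%np.pi-np.pi/2),3)
    return s,t
E
python3 - <<'E'
from h import *
d=pickle.load(open("f0.pkl","rb"));t,s,w=d["top"],d["scene"],d["wrist"]
st=dict(eef_pos=np.array([.28107,.61318,.2396]),ee_rot=[3.13989,-.00015,-.4299])
Rt=R.from_euler('xyz',st["ee_rot"]).as_matrix()
print("cam in tool",(Rt.T@(w["cam_to_world"][:3,3]-st["eef_pos"])).round(4),(Rt.T@w["cam_to_world"][:3,:3]).round(3).tolist())
T=lambda u,v:(175+u/3.8-.4,115+v/3.8-.4)
S=lambda u,v:(135+u/3.81-.4,140+v/3.81-.4)
print("brush block ends z.053",plane(t,T(50,338),.053),plane(t,T(45,485),.053))
lid=[plane(t,T(*p),.1) for p in((208,62),(412,82),(398,246),(195,228))];print("lid",np.round(lid,4).tolist(),np.mean(lid,0))
lid=[plane(s,S(*p),.1) for p in((572,208),(640,305),(472,375),(405,268))];print("lid scene",np.round(lid,4).tolist(),np.mean(lid,0))
for n,a,b in(("tall L",(692,416),(38,258)),("tall R",(768,405),(104,232)),("short L",(664,312),(90,347)),("short R",(740,300),(152,320)),("handleEndA",(40,365),(588,50)),("handleEndB",(25,455),(615,97))):
    print(n,tri((t,T(*a)),(s,S(*b))))
for z in(0.08,):
    for p in((244,118),(310,122),(373,115)):print("offcut",plane(t,T(*p),.13))
E
```

```text
cam in tool [ 0.0831  0.0017 -0.1448] [[-0.0, -0.951, -0.308], [1.0, 0.0, -0.001], [0.001, -0.308, 0.951]]
brush block ends z.053 [0.47502264 0.23576323 0.053     ] [0.35765977 0.23593976 0.053     ]
lid [[0.692, 0.1106, 0.1], [0.6791, -0.0496, 0.1], [0.5497, -0.0402, 0.1], [0.5609, 0.1176, 0.1]] [0.62042175 0.03458284 0.1       ]
lid scene [[0.5686, 0.1223, 0.1], [0.6922, 0.1117, 0.1], [0.6873, -0.0447, 0.1], [0.5588, -0.0376, 0.1]] [0.62672113 0.03790256 0.1       ]
tall L (array([ 0.41450894, -0.28658221,  0.10849964]), np.float64(0.021395832773252337))
tall R (array([ 0.44393683, -0.27782787,  0.17175166]), np.float64(0.025981095746897998))
short L (array([ 0.49583272, -0.27593645,  0.07132181]), np.float64(0.022196325215894284))
short R (array([ 0.52091481, -0.2713142 ,  0.13516748]), np.float64(0.024896553766466895))
handleEndA (array([0.44929647, 0.21842044, 0.15482409]), np.float64(0.006051413672571271))
handleEndB (array([0.38629948, 0.27232014, 0.02135914]), np.float64(0.014877867545758466))
offcut [0.64213033 0.08012653 0.13      ]
offcut [0.64001044 0.02995615 0.13      ]
offcut [ 0.64630757 -0.01782763  0.13      ]
```

Run:
```python
from h import *
from station import status
print(shift(status.get_state(),[.416,.236,.25],0))
```

```text
(array([279.8, 286.8,  -9.8]), -0.43)
```

```bash
python3 -m jog '[[1,[40,40,0],-0.06],[1,[80,82,0],-0.12],[1,[120,123,-5],-0.18],[1,[160,164,-10],-0.24],[1,[200,205,-10],-0.3],[1,[240,246,-10],-0.37],[1,[265,270,-10],-0.4],[1,[280,287,-10],-0.43],[1,[280,287,-10],-0.43],[1,[280,287,-10],-0.43]]' 40
python3 - <<'E'
from h import *
from station import status,optics
f=optics.grab_frame("wrist");pickle.dump(f,open("f1.pkl","wb"))
cv2.imwrite("pics/w1.png",f["color"][:,:,::-1]);s=status.get_state();print(s["t"],s["eef_pos"],s["ee_rot"])
E
```

```text
t: 1.4
eef_pos: [0.4162, 0.2363, 0.2506]
ee_rot: [-3.141, -0.0, -0.0]
force: [0.3, -0.1, -0.3]
width: 0.0875
gripper_force: 0.0
1.45 [0.41609807 0.23657347 0.2504899 ] [-3.14154471e+00  6.48974108e-05  1.44295534e-04]
```

View pics/w1.png

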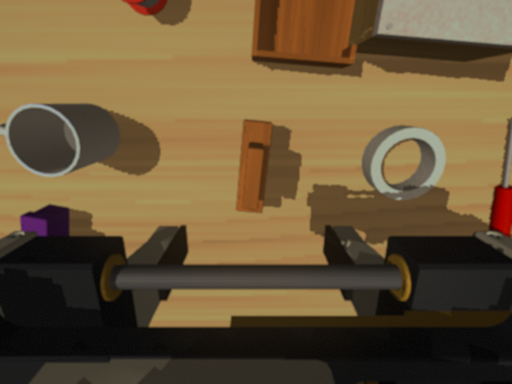

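The wrist view shows the brush at pixels (242-271, 120-212), roughly vertical in the picture, with the tape at (405,162), the mug at (60,135) and the tray's corner at the top.

```bash
python3 -m jog '[[1,[-15,12,0],0],[1,[-30,25,0],0],[1,[-40,40,0],0],[1,[-40,40,0],0],[1,[-40,40,0],0]]'
python3 - <<'E'
from h import *
from station import status,optics
f=optics.grab_frame("wrist");pickle.dump(f,open("f2.pkl","wb"))
g=pickle.load(open("f1.pkl","rb"));a=[]
for k,x in((0,g),(1,f)):
    u=proj(x,np.array([.416,.236,.07])).astype(int)
    roi=[max(0,u[0]-45),max(0,u[1]-65),u[0]+45,u[1]+60]
    c=blobs(x,(0,140,60),(14,255,255),roi)
    for b in c[:3]: print(k,u,cv2.boundingRect(b),cv2.minAreaRect(b))
    a.append(cv2.resize(x["color"][roi[1]:roi[3],roi[0]:roi[2],::-1],(390,540),interpolation=cv2.INTER_CUBIC));print(roi)
cv2.imwrite("pics/w2.png",np.hstack(a))
E
```

```text
t: 2.08
eef_pos: [0.3763, 0.1961, 0.251]
ee_rot: [-3.141, -0.001, 0.0]
force: [0.7, 0.9, -0.3]
width: 0.0877
gripper_force: 0.0
0 [254 172] (237, 120, 36, 92) ((253.4059295654297, 165.9405975341797), (28.8560791015625, 90.54838562011719), 5.710593223571777)
[np.int64(209), np.int64(107), np.int64(299), np.int64(232)]
1 [220 139] (205, 86, 34, 98) ((220.87564086914062, 134.74110412597656), (30.20874786376953, 96.25476837158203), 4.085616588592529)
[np.int64(175), np.int64(74), np.int64(265), np.int64(199)]
```

View pics/w2.png

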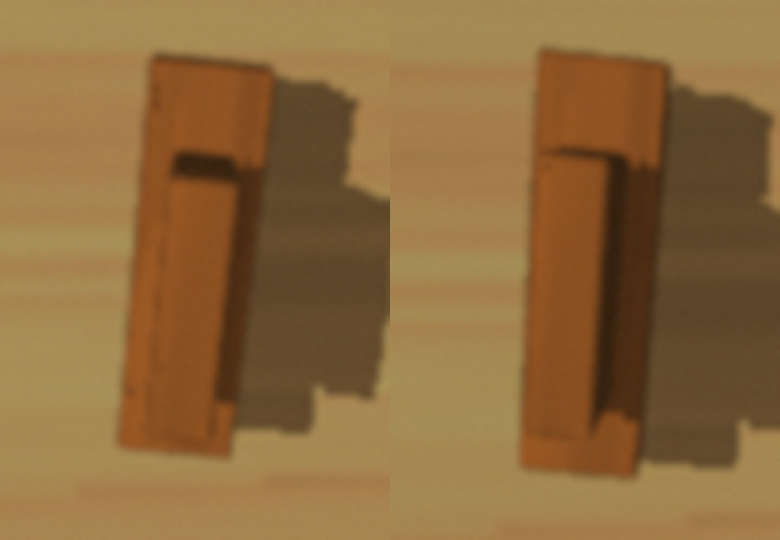

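Left panel (first view): handle top at crop corners (170,178), (237,180), (212,440), (148,435). Right panel: (155,152), (217,157), (202,435), (137,432). The block corners are clear in both, so I'll triangulate.

Run:
```python
from h import *
from station import status
g=pickle.load(open("f1.pkl","rb"));f=pickle.load(open("f2.pkl","rb"))
P=lambda u,v,x,y:(x+u/4.333-.4,y+v/4.32-.4)
for n,A,B in(("handle",((170,178),(237,180),(212,440),(148,435)),((155,152),(217,157),(202,435),(137,432))),("block",((150,55),(272,68),(230,458),(120,445)),((150,48),(278,65),(247,475),(132,465)))):
    X=np.array([tri((g,P(*a,209,107)),(f,P(*b,175,74)))[0] for a,b in zip(A,B)])
    e=X[0]+X[1]-X[2]-X[3];c=X.mean(0);yaw=np.arctan2(e[1],e[0]);print(n,X.round(3).tolist(),c,yaw)
st=status.get_state();print(st["t"]);print(shift(st,[.416,.236,.08],0))
```

```text
handle [[0.451, 0.243, 0.096], [0.451, 0.227, 0.101], [0.383, 0.233, 0.105], [0.383, 0.25, 0.101]] [0.41697614 0.23789502 0.10061436] -0.09332401445875435
block [[0.478, 0.25, 0.048], [0.474, 0.215, 0.043], [0.357, 0.226, 0.054], [0.36, 0.261, 0.051]] [0.41725945 0.23809526 0.04885832] -0.09397274355307857
2.125
(array([ 39.5, -39.7, 170.9]), 0.0)
```

```bash
python3 -m jog '[[1,[20,-21,20],0.05],[1,[41,-42,60],0.093],[1,[41,-42,110],0.093],[1,[41,-42,150],0.093],[1,[41,-42,174],0.093],[1,[41,-42,174],0.093],[-1,[41,-42,174],0.093],[-1,[41,-42,174],0.093],[-1,[41,-42,174],0.093],[-1,[41,-42,174],0.093],[-1,[41,-42,174],0.093],[-1,[41,-42,174],0.093],[-1,[41,-42,174],0.093]]' 40
```

```text
t: 3.75
eef_pos: [0.4172, 0.238, 0.0765]
ee_rot: [3.142, 0.0, -0.093]
force: [0.6, 0.1, -0.5]
width: 0.0233
gripper_force: 0.0
```

```bash
python3 -m jog '[[-1,[0,0,0],0],[-1,[0,0,0],0],[-1,[0,0,0],0],[-1,[0,0,0],0],[-1,[0,0,-10],0],[-1,[0,0,-30],0],[-1,[0,0,-60],0],[-1,[0,0,-100],0],[-1,[0,0,-140],0],[-1,[0,0,-160],0],[-1,[0,0,-160],0],[-1,[0,0,-160],0]]' 40
python3 - <<'E'
from h import *
from station import status,optics
st=status.get_state()
fs={n:optics.grab_frame(n) for n in("top","wrist")};pickle.dump(fs,open("f3.pkl","wb"))
f=fs["top"];
h=cv2.cvtColor(f["color"],cv2.COLOR_RGB2HSV);m=cv2.inRange(h,np.array((0,0,110)),np.array((179,60,255)))
cv2.imwrite("pics/w3.png",np.vstack([cv2.resize(f["color"][115:200,175:300,::-1],(500,340)),fs["wrist"]["color"][:240,:500,::-1]]))
for c in [c for c in cv2.findContours(m[115:195,180:295],0,2)[0] if cv2.contourArea(c)>300]:
    r=cv2.minAreaRect(c);b=cv2.boxPoints(r)+[180,115];X=np.array([plane(f,q,.1) for q in b]);print(X.round(4).tolist(),X.mean(0))
print(shift(st,[.634,-.07,.237],-.07))
E
```

```text
t: 5.25
eef_pos: [0.4167, 0.2376, 0.2359]
ee_rot: [3.141, 0.001, -0.093]
force: [-0.3, 0.3, -2.4]
width: 0.018
gripper_force: 40.0
[[0.5608, 0.1184, 0.1], [0.6924, 0.1089, 0.1], [0.6798, -0.051, 0.1], [0.5484, -0.04, 0.1]] [0.62032054 0.03408688 0.1       ]
(array([244.9, 286.1,  -1.2]), -0.023)
```

View pics/w3.png

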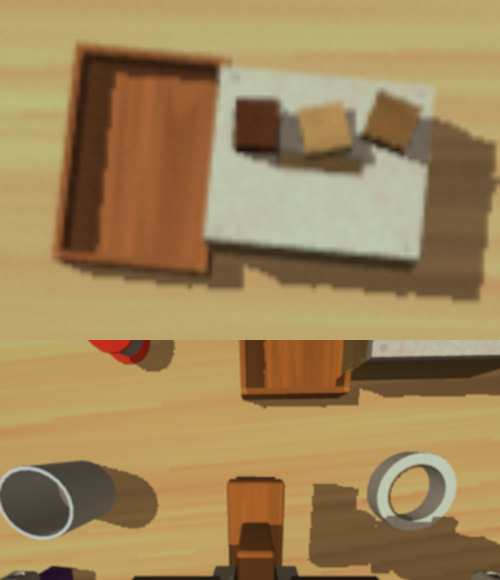

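Grip is firm at 18 mm and the brush hangs straight. The lid centre is about (0.620, 0.034) with yaw -0.075. The offcuts are still in place.

```bash
python3 -m jog '[[-1,[25,30,0],0],[-1,[60,72,0],0],[-1,[100,120,0],0],[-1,[140,167,0],0],[-1,[180,215,0],0],[-1,[215,257,0],-0.01],[-1,[236,282,0],-0.018],[-1,[243,290,0],-0.018],[-1,[243,290,0],-0.018],[-1,[243,290,25],-0.018],[-1,[243,290,45],-0.018],[-1,[243,290,56],-0.018],[-1,[243,290,56],-0.018],[-1,[243,290,56],-0.018]]' 40
python3 - <<'E'
from h import *
from station import optics
f=optics.grab_frame("scene");g=optics.grab_frame("wrist")
cv2.imwrite("pics/w4.png",np.hstack([cv2.resize(f["color"][170:260,220:345,::-1],(500,360)),cv2.resize(g["color"][:360,130:380,::-1],(250,360))]))
E
```

```text
t: 7.1
eef_pos: [0.6328, -0.0729, 0.1816]
ee_rot: [-3.142, -0.001, -0.074]
force: [0.2, -0.9, -1.7]
width: 0.0177
gripper_force: 40.0
```

View pics/w4.png

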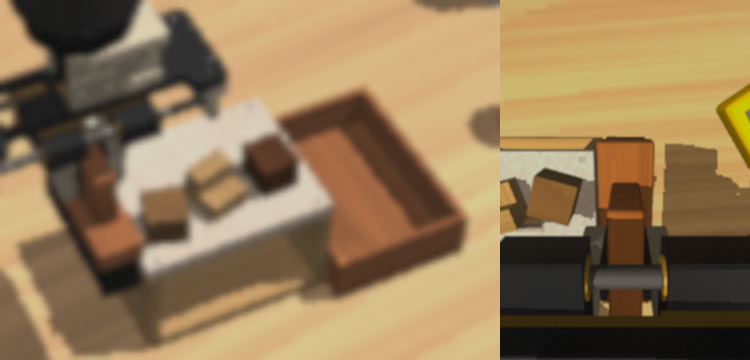

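The brush stands at the lid's -y edge with its bristles reaching lid level, and the offcuts lie ahead of it on the lid, around (165,210), (215,180) and (270,160) in the scene crop. Now I'll sweep.

```bash
python3 -m jog '[[-1,[0,-4,1],0],[-1,[0,-12,2],0],[-1,[0,-22,2],0],[-1,[0,-33,2],0],[-1,[0,-44,2],0],[-1,[0,-55,2],0],[-1,[0,-66,2],0],[-1,[0,-77,2],0],[-1,[0,-88,2],0],[-1,[0,-99,2],0],[-1,[0,-110,2],0],[-1,[0,-121,2],0],[-1,[0,-132,2],0],[-1,[0,-143,2],0],[-1,[0,-154,2],0],[-1,[0,-165,2],0],[-1,[0,-176,2],0],[-1,[0,-187,2],0],[-1,[0,-198,2],0],[-1,[0,-203,2],0]]' 40
python3 - <<'E'
from h import *
from station import optics
f=optics.grab_frame("scene");g=optics.grab_frame("wrist")
cv2.imwrite("pics/w5.png",np.hstack([cv2.resize(f["color"][170:260,220:345,::-1],(500,360)),cv2.resize(g["color"][:360,130:380,::-1],(250,360))]))
E
```

```text
t: 9.7
eef_pos: [0.6475, 0.13, 0.1785]
ee_rot: [3.142, 0.0, -0.074]
force: [0.7, -0.4, -2.7]
width: 0.0176
gripper_force: 40.0
```

View pics/w5.png

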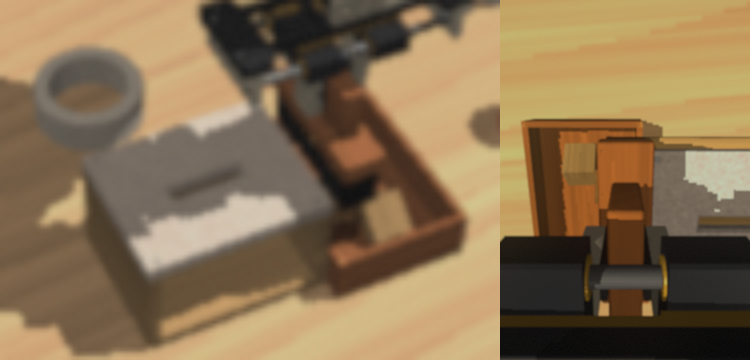

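The lid is clear with the slot visible, at crop (205,180), and at least one offcut shows in the tray. I'll lift, check the other offcuts by mask, and bring the brush back.

```bash
python3 -m jog '[[-1,[0,-2,-25],0],[-1,[0,-4,-60],0],[-1,[-20,-8,-70],0],[-1,[-60,-25,-70],0],[-1,[-110,-45,-70],0],[-1,[-160,-65,-70],0],[-1,[-205,-85,-70],0],[-1,[-230,-91,-70],0],[-1,[-238,-91,-70],0],[-1,[-238,-91,-70],0],[-1,[-238,-91,-70],0]]' 40
python3 - <<'E'
from h import *
from station import optics,status
fs={n:optics.grab_frame(n) for n in("top","wrist","scene")};pickle.dump(fs,open("f4.pkl","wb"))
f=fs["top"];st=status.get_state();print(st["eef_pos"],shift(st,[.417,.238,.078],-.074))
# tray interior region, floor points
c=np.array([.620,.034]);x=np.array([np.cos(.075),-np.sin(.075)]);y=np.array([np.sin(.075),np.cos(.075)])
tr=c+y*.137;print("tray",tr)
im=f["color"]
L=np.linspace(-.075,.075,26);M=np.linspace(-.054,.054,20)
for n in("top","scene"):
  f=fs[n];print(n)
  h=cv2.cvtColor(f["color"],cv2.COLOR_RGB2HSV)
  for a in L[::-1]:
    s=""
    for b in M:
        p=tr+a*x+b*y;u=proj(f,np.array([*p,.03])).round().astype(int);H=h[u[1],u[0]]
        s+="%3d/%3d/%3d "%tuple(H) if 0 else ("Y" if H[0]>=14 else "d" if H[2]<75 else ".")
    print(s)
E
```

```text
t: 11.18
eef_pos: [0.4175, 0.2374, 0.2484]
ee_rot: [3.141, 0.0, -0.076]
force: [0.5, -1.2, -1.7]
width: 0.0177
gripper_force: 40.0
[0.41748689 0.23737114 0.24821906] (array([ -0.5,  -0.7, 170.2]), -0.002)
tray [0.63026537 0.17061487]
top
YYdddddddddddddddddd
YY..............d..d
YY...............d.d
Y........YYYYYY....d
Y...YYYYYYYYYYY....Y
Y..dYYYYYYYYYYY.d..d
Y..YYYYYYYYYYYY....d
YY.YYYYYYYYYYYY....d
YYdYYYYYYYYYYYY....d
YYdYYYYYYYYYYYY.Y..Y
YYYYYYYYYYYYYYY....d
YYdddYddYY....Y....d
YYddYdd.........d..d
Y...............d..d
Y.................Yd
Y...............d..d
Y...............d..d
YY..............d..d
YY..............d..d
Y..................d
Y..................d
Y..................d
Y..................Y
...................d
...................d
....................
scene
d...................
.......YYYYYYY.....d
Y.....d.YYYYYYY...dd
YY.dddddYYYYYYYY..dd
YYYdddddYYYYYYYY..dd
YYYYddddYYYYYYYY..dd
YYYYYdddYYYYYYYY..dd
YYYYYYYYYYYYYYYYY.dd
YYYYYYYYYYYYYYYYY.dd
YYYYYYYYYYY.......dd
YYYYYYYYYYYY......dd
YYYYYYYYYYYY......dd
YYYYYYYYYYYY.......d
YYYYYYYYYYYY.......d
YYYYYYYYYYYY......dd
YYYYYYYYYYYY......dd
YYYYYY............dd
YYYYYY............dd
YYYYYY............dd
YYYYYY.............d
YYYYYY.............d
YYYYYYY............d
YYYYYY.........ddddd
YYYYYYY.d.d.d.dddddd
YYYYYYY..ddd.d.ddddd
YYYYYYYddddddddddddd
```

```bash
python3 -m jog '[[-1,[0,0,40],0],[-1,[0,0,90],0],[-1,[0,0,130],0],[-1,[0,0,155],0],[-1,[0,0,165],0],[-1,[0,0,170],0],[-1,[0,0,171],0],[-1,[0,0,171],0],[-1,[0,0,171],0]]' 40
```

```text
t: 12.45
eef_pos: [0.4172, 0.238, 0.0782]
ee_rot: [-3.14, -0.001, -0.075]
force: [-0.6, 0.8, -0.9]
width: 0.0176
gripper_force: 40.0
```

Lower by the last 2 mm, release and rise.

```bash
python3 -m jog '[[-1,[0,0,1],0],[-1,[0,0,2],0],[-1,[0,0,2],0],[0.2,[0,0,2],0],[0.2,[0,0,2],0],[0.2,[0,0,2],0],[0.2,[0,0,2],0],[0.2,[0,0,-10],0],[0.2,[0,0,-40],0],[0.2,[0,0,-90],0],[0.2,[0,0,-140],0],[0.2,[0,0,-165],0],[0.2,[0,0,-172],0],[0.2,[0,0,-172],0],[0.2,[0,0,-172],0]]' 40
python3 - <<'E'
from h import *
from station import optics,status
f=optics.grab_frame("wrist");st=status.get_state()
u=proj(f,np.array([.417,.238,.053])).astype(int)
for c in blobs(f,(0,140,60),(14,255,255),[u[0]-45,max(0,u[1]-65),u[0]+45,u[1]+60])[:2]:
    b=cv2.boxPoints(cv2.minAreaRect(c));print(cv2.minAreaRect(c),[plane(f,q,.053).round(3).tolist() for q in b])
print(shift(st,[.60,.035,.30],-.075))
E
```

```text
t: 14.32
eef_pos: [0.4164, 0.2372, 0.2484]
ee_rot: [3.14, 0.001, -0.075]
force: [0.9, -0.4, -0.2]
width: 0.0522
gripper_force: 0.0
((255.0, 166.5), (91.0, 28.0), 90.0) [[0.478, 0.248, 0.053], [0.475, 0.215, 0.053], [0.357, 0.222, 0.053], [0.36, 0.259, 0.053]]
(array([198.1, 188. , -51.6]), 0.0)
```

```bash
python3 -m jog '[[0.2,[25,23,0],0],[0.2,[65,60,0],0],[0.2,[110,100,10],0],[0.2,[155,143,20],0],[0.2,[190,175,30],0],[0.2,[203,188,38],0],[0.2,[203,188,38],0],[0.2,[203,188,38],0],[0.2,[203,188,38],0]]'
python3 -c "
from h import *
from station import optics
pickle.dump(optics.grab_frame('wrist'),open('f5.pkl','wb'))"
python3 -m jog '[[0.2,[0,20,0],0],[0.2,[0,50,0],0],[0.2,[0,60,0],0],[0.2,[0,60,0],0],[0.2,[0,60,0],0],[0.2,[0,60,0],0]]'
python3 - <<'E'
from h import *
from station import optics,status
g=optics.grab_frame("wrist");pickle.dump(g,open('f6.pkl','wb'));f=pickle.load(open('f5.pkl','rb'))
p0=np.array([.620,.034,.1]);B=[]
for k,x in enumerate((f,g)):
    u=proj(x,p0).astype(int);r=[max(0,u[0]-65),max(0,u[1]-40),u[0]+65,u[1]+40];print(u)
    c=x["color"][r[1]:r[3],r[0]:r[2]].copy();h=cv2.cvtColor(c,cv2.COLOR_RGB2HSV)
    print(h[::8,::10,1]);print(h[::8,::10,2])
cv2.imwrite("pics/w6.png",np.vstack([f["color"][60:300,:,::-1],g["color"][60:300,:,::-1]]))
E
```

```text
t: 15.5
eef_pos: [0.605, 0.0361, 0.2122]
ee_rot: [-3.141, -0.001, -0.073]
force: [-0.3, 0.1, -0.4]
width: 0.0525
gripper_force: 0.0
t: 16.3
eef_pos: [0.601, -0.0242, 0.2116]
ee_rot: [-3.142, -0.0, -0.074]
force: [0.9, -0.6, -1.4]
width: 0.0529
gripper_force: 0.0
[255 174]
[[ 36  35  36  35  35  34  38  35  42  35  39  36  47]
 [ 42  35  35  35  35  34  36  35  36  34  35  35  47]
 [ 35  36  39  36  48  38  40  37  38  36  41  42  36]
 [ 36  34  38  35  38  39  34  35  45  40  45  38  47]
 [ 43  43  34  43  42  39  47  40  46  47  34  36  35]
 [ 45  35  45  44 119 119 122 122 128 131  44  43  46]
 [ 35  35  39  46  56  59  58  57  58  58  44  43  39]
 [ 47  42  36  35  42  34  43  38  56  59  44  55  59]
 [ 45  35  43  35  43  41  40  34  59  57  55  59  57]
 [ 41  39  39  43  53  42  35  39  58  59  59  59  59]]
[[191 188 193 191 195 195 189 189 189 189 190 189 189]
 [189 197 188 194 192 194 191 191 190 193 191 190 189]
 [189 190 189 191 190 189 189 188 189 190 188 189 189]
 [191 189 189 192 189 190 193 189 189 189 189 189 190]
 [188 189 195 184 181 182 184 184 183 183 186 189 192]
 
[... 686 characters left out ...]
5  43  36  42  35  36  37  42  39  37]
 [ 40  35  39  36  41  39  38  40  39  37  36  46  49]
 [ 42  36  39  42  44  47  35  37  37  37  34  36  36]]
[[182 182 179 180 178 181 182 178 178 178 178 177 178]
 [177 186 178 184 181 183 183 179 178 180 181 177 178]
 [177 180 177 179 178 178 178 178 177 179 177 178 177]
 [180 178 177 181 177 177 181 180 178 177 178 178 178]
 [177 177 183 169 165 166 168 168 167 167 173 178 178]
 [177 181 177 171  86  87  88  87  90  91 165 178 178]
 [179 178 178 178 163 161 157 164 161 163 167 179 178]
 [177 177 177 182 177 177 178 177 178 177 178 177 178]
 [177 177 176 177 176 177 176 178 178 177 178 178 178]
 [177 176 178 177 178 178 177 177 177 178 179 179 177]]
```

View pics/w6.png

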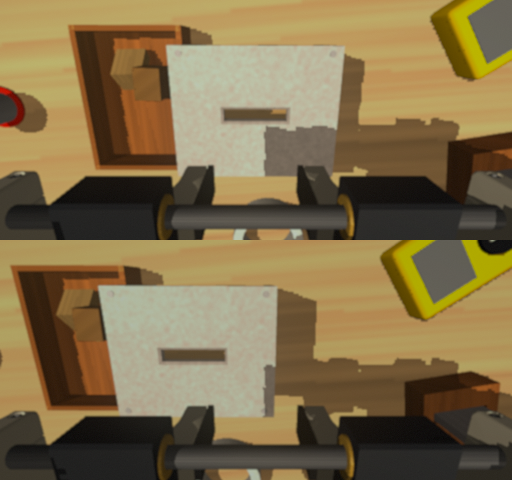

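Both wrist views show the lid empty except for the slot, at (255,175) in the first view and (192,175) in the second. Two offcuts are visible in the tray and the third may be hidden by the lid's edge.

Run:
```python
from h import *
from station import status
f=pickle.load(open('f5.pkl','rb'));g=pickle.load(open('f6.pkl','rb'));p0=np.array([.620,.034,.1]);C=[]
for x in(f,g):
    u=proj(x,p0).astype(int);m=(cv2.cvtColor(x["color"],cv2.COLOR_RGB2HSV)[:,:,1]>88).astype(np.uint8)*255
    k=np.zeros_like(m);k[u[1]-25:u[1]+25,u[0]-50:u[0]+50]=1
    c=max(cv2.findContours(m*k,0,cv2.CHAIN_APPROX_NONE)[0],key=cv2.contourArea)
    r=cv2.minAreaRect(c);b=cv2.boxPoints(r);X=np.array([plane(x,q,.0975) for q in b]);C.append(r[0])
    e=[X[1]-X[0],X[2]-X[1]];e=max(e,key=np.linalg.norm);e=e*np.sign(e[1])
    print(r,X.mean(0).round(4),np.linalg.norm(X[1]-X[0]),np.linalg.norm(X[2]-X[1]),"yaw",np.arctan2(-e[0],e[1]))
    # lid outline by brightness
print("tri",tri((f,C[0]),(g,C[1])))
d=pickle.load(open('f4.pkl','rb'))
for n in("scene","top"):
  t=d[n];h=cv2.cvtColor(t["color"],cv2.COLOR_RGB2HSV)
  u=proj(t,np.array([.645,.165,.03])).astype(int);w=h[u[1]-13:u[1]+14,u[0]-16:u[0]+17]
  print(n);print("\n".join(" ".join("%2d:%3d"%(a[0],a[2]) for a in row) for row in w[::2,::2]))
# rack & plates: coarse
t=d["top"];s=d["scene"]
T=lambda u,v:(175+u/3.8-.4,115+v/3.8-.4)
S=lambda u,v:(135+u/3.81-.4,140+v/3.81-.4)
o=pickle.load(open('f0.pkl','rb'));t,s=o["top"],o["scene"]
for n,a,b in(("tall -y",(768,405),(38,258)),("tall +y",(692,412),(104,232)),("short -y",(740,300),(90,347)),("short +y",(664,310),(152,320))):print(n,tri((t,T(*a)),(s,S(*b))))
st=status.get_state();print(st["t"],st["eef_pos"])
```

```text
((255.5, 173.5), (9.0, 61.0), 90.0) [0.6207 0.0336 0.0975] 0.059272107032673785 0.009062162680849055 yaw -0.07320250491130748
((194.0, 174.0), (8.0, 60.0), 90.0) [0.6207 0.033  0.0975] 0.05824278922013254 0.008048053669926147 yaw -0.07410605987015065
tri (array([0.62014687, 0.03358904, 0.09518132]), np.float64(1.2462509059249542e-06))
scene
18:197 16:137 11:107 12:129 11:152 11:154 11:149 12:151 12:141 12: 89 12: 81 12: 83 13: 71 11: 65 11: 66 12:108 14:169
18:199 17:194 12:159 11:146 12:148 11:154 12:152 11:147 11:152 12:124 11: 81 12: 81 11: 83 11: 66 11: 66 11: 73 12:125
17:198 16:199 15:186 11:153 11:148 12:149 11:155 11:151 12:146 11:150 11:122 11: 78 12: 83 12: 77 12: 67 12: 64 11: 73
16:198 16:198 16:198 13:180 11:147 12:146 13:144 13:135 14:129 12:139 11:146 11: 97 12: 79 11: 81 12: 75 11: 66 12: 66
16:199 17:199 17:199 18:195 13:159 14:117 15:127 15:123 15:127 14:131 12:144 12:136 11: 81 11: 81 11: 81 12: 71 11: 66
19:198 17:198 18:198 17:198 19:184 14: 99 15:115 15:126 15:127 14:124 13:135 11:149 11:127 12: 80 12: 80 12: 80 12: 68
19:198 18:198 17:199 19:199 18:199 17:168 1
[... 2290 characters left out ...]
2 12:140 13:140 13:141 12:153 12:154 19:163 35:192
12: 79 12: 76 13:154 13:154 13:144 12:156 12:159 12:158 12:157 12:144 12:140 12:142 13:144 12:153 12:152 24:182 39:197
12: 79 13: 74 12:157 12:149 12:149 12:158 12:159 12:160 12:156 12:144 13:139 12:142 12:146 13:155 12:155 29:186 34:192
tall -y (array([ 0.4329512 , -0.31066653,  0.14193465]), np.float64(0.0020625715451129357))
tall +y (array([ 0.42734964, -0.25407622,  0.13827366]), np.float64(0.003438884744990049))
short -y (array([ 0.51297565, -0.30164792,  0.10671377]), np.float64(0.0022976115256788435))
short +y (array([ 0.50440806, -0.2458651 ,  0.09869356]), np.float64(0.001548266380233332))
16.35 [ 0.60090462 -0.02420425  0.21156974]
```

All three offcut colours (tan, brown and dark) appear inside the tray. The slot is at (0.6205, 0.0333), yaw -0.074, and triangulates to a height of 0.095, which fits. The taller plate's top triangulates to about z 0.14. Now a closer look at it.

```bash
python3 -m jog '[[0.2,[-10,18,-20],0.1],[0.2,[-25,50,-45],0.28],[0.2,[-45,85,-58],0.46],[0.2,[-65,120,-58],0.64],[0.2,[-88,160,-58],0.82],[0.2,[-110,195,-58],1.0],[0.2,[-130,235,-58],1.18],[0.2,[-147,260,-58],1.33],[0.2,[-151,270,-58],1.396],[0.2,[-151,270,-58],1.396],[0.2,[-151,270,-58],1.396],[0.2,[-151,270,-58],1.396]]'
python3 -c "
from h import *
from station import optics
pickle.dump(optics.grab_frame('wrist'),open('f7.pkl','wb'))"
python3 -m jog '[[0.2,[0,15,0],0],[0.2,[0,38,0],0],[0.2,[0,45,0],0],[0.2,[0,45,0],0],[0.2,[0,45,0],0]]'
python3 - <<'E'
from h import *
from station import optics,status
g=optics.grab_frame("wrist");pickle.dump(g,open('f8.pkl','wb'));f=pickle.load(open('f7.pkl','rb'))
C=[]
for x in(f,g):
    u=proj(x,np.array([.430,-.2825,.142])).astype(int);print(u)
    h=cv2.cvtColor(x["color"],cv2.COLOR_RGB2HSV)
    for c in blobs(x,(0,0,60),(179,50,255),[u[0]-120,max(0,u[1]-90),u[0]+120,min(384,u[1]+60)],40)[:6]:
        print(cv2.boundingRect(c),np.round(cv2.boxPoints(cv2.minAreaRect(c)),1).tolist(),h[c[:,0,1],c[:,0,0]].mean(0).round())
    print(h[u[1]-24:u[1]+25:3,u[0]-42:u[0]+43:6,1]);print(h[u[1]-24:u[1]+25:3,u[0]-42:u[0]+43:6,2])
E
```

```text
t: 17.85
eef_pos: [0.4305, -0.2821, 0.2695]
ee_rot: [3.142, 0.0, -1.469]
force: [-0.3, -1.0, -0.0]
width: 0.0525
gripper_force: 0.0
t: 18.52
eef_pos: [0.3854, -0.2874, 0.2698]
ee_rot: [-3.141, -0.0, -1.471]
force: [0.4, -0.3, 0.0]
width: 0.0524
gripper_force: 0.0
[254 186]
(252, 157, 10, 57) [[252.0, 157.0], [261.0, 157.0], [261.0, 213.0], [252.0, 213.0]] [ 22.  34. 161.]
(183, 151, 12, 51) [[181.89999389648438, 151.3000030517578], [191.0, 150.60000610351562], [194.8000030517578, 200.89999389648438], [185.8000030517578, 201.60000610351562]] [ 23.  32. 147.]
[[185 194 192 194 192 194 192  20  33 186 178 192 136 134 123]
 [183 192 194 192 192 193 194  23  30 179 193 194 136 131 123]
 [190 192 196 192 194 192 195  23  32 177 192 192 136 131 123]
 [191 193 192 191 191 190 194  21  29 183 191 191 138 129 123]
 [191 195 190 191 193 192 193  23  29 184 189 191 138 129 123]
 [192 192 194 195 191 193 192  21  28 191 193 190 137 127 124]
 [191 190 194 191 192 194 191  21  23 191 194 191 134 127 124]
 [194 191 192 191 190 192 193  21  27 194 190 190 133 125 124]
 [194 192 189 192 190 192 189  2
[... 3427 characters left out ...]
8 117]
 [ 72 125 161 163 165 165 165 198 193  72  71 168 166 168 134]
 [ 70 151 158 160 161 162 163 196 194  72  80 169 168 169 157]
 [ 71 160 166 161 162 163 164 192 198  72  81 166 166 166 192]
 [121 170 172 171 172 171 167 188 198  73 143 160 161 159 192]
 [170 171 171 170 170 170 169 185 198  72 166 166 164 163 192]
 [162 162 164 164 165 165 165 186 198  72 164 163 163 162 191]
 [189 188 188 188 188 189 189 190 198  75 189 189 188 188 192]
 [191 191 190 190 191 191 191 190 197 100 191 191 191 191 191]
 [191 190 190 191 190 191 192 188 197 144 192 191 191 190 192]
 [190 190 190 190 190 191 191 182 197 178 191 191 191 191 192]
 [191 192 190 191 191 191 191 180 197 190 190 190 191 190 192]]
```

Run:
```python
from h import *
from station import status
f,g=[pickle.load(open(n,'rb')) for n in('f7.pkl','f8.pkl')];C=[]
for x in(f,g):
    u=proj(x,np.array([.430,-.2825,.142])).astype(int)
    c=blobs(x,(0,0,140),(179,55,255),[u[0]-20,u[1]-60,u[0]+25,u[1]+60])[0]
    r=cv2.minAreaRect(c);b=cv2.boxPoints(r);C.append(r[0]);X=np.array([plane(x,q,.142) for q in b])
    e=max(X[1]-X[0],X[2]-X[1],key=np.linalg.norm);e=e*np.sign(e[1])
    print(r,X.mean(0).round(4),np.linalg.norm(X[1]-X[0]).round(4),np.linalg.norm(X[2]-X[1]).round(4),"yaw",np.arctan2(-e[0],e[1]).round(4))
p=tri((f,C[0]),(g,C[1]));print(p)
st=status.get_state();q=p[0];print(st["q"]);print(shift(st,[q[0],q[1],.119],-np.pi/2+.1))
```

```text
((256.5, 185.5), (9.0, 55.0), 0.0) [ 0.4278 -0.2833  0.142 ] 0.0598 0.0091 yaw 0.0981
((213.2051544189453, 186.01341247558594), (54.44378662109375, 9.581016540527344), 87.39744567871094) [ 0.4277 -0.2834  0.142 ] 0.0097 0.0593 yaw 0.1013
(array([ 0.42789382, -0.28394706,  0.1408688 ]), np.float64(3.086280676758386e-05))
[-2.30051935e-01  1.36938931e-02 -3.54088758e-01  2.82955550e-05
 -1.20277999e+00  3.30024125e-01]
(array([  0.9, -42.4, 150.6]), -0.0)
```

The taller plate's top centre is at (0.4278, -0.2835, 0.141), yaw 0.100, and measures 60 × 9.5 mm, as it should. Grasp it.

```bash
python3 -m jog '[[0.2,[0,-15,0],0],[0.2,[0,-35,15],0],[0.2,[0.5,-42,40],0],[0.2,[0.5,-42,80],0],[0.2,[0.5,-42,120],0],[0.2,[0.5,-42,143],0],[0.2,[0.5,-42,150.5],0],[0.2,[0.5,-42,150.5],0],[-1,[0.5,-42,150.5],0],[-1,[0.5,-42,150.5],0],[-1,[0.5,-42,150.5],0],[-1,[0.5,-42,150.5],0],[-1,[0.5,-42,150.5],0],[-1,[0.5,-42,150.5],0],[-1,[0.5,-42,150.5],0],[-1,[0.5,-42,150.5],0]]' 40
```

```text
t: 20.58
eef_pos: [0.4272, -0.2836, 0.1192]
ee_rot: [-3.142, -0.0, -1.471]
force: [-1.4, 0.6, 4.3]
width: 0.0098
gripper_force: 40.0
```

```bash
python3 -m jog '[[-1,[0,0,-8],0],[-1,[0,0,-25],0],[-1,[0,0,-50],0],[-1,[0,0,-85],0],[-1,[0,0,-120],0],[-1,[0,0,-140],0],[-1,[0,0,-145],0],[-1,[0,0,-145],0],[-1,[0,0,-145],0]]' 40
python3 - <<'E'
from h import *
from station import status
st=status.get_state();print(st["width"],shift(st,[.6205,.0333,.262],-np.pi/2-.074))
E
```

```text
t: 21.7
eef_pos: [0.4265, -0.2832, 0.2628]
ee_rot: [3.14, 0.001, -1.471]
force: [-1.0, 0.1, -2.3]
width: 0.01
gripper_force: 40.0
0.009976380264132527 (array([-295.6, -224.6,    0.7]), 0.174)
```

```bash
python3 -m jog '[[-1,[-15,-11,0],0],[-1,[-45,-34,0],0.02],[-1,[-85,-65,0],0.05],[-1,[-125,-95,0],0.08],[-1,[-165,-125,0],0.11],[-1,[-205,-156,0],0.14],[-1,[-245,-186,0],0.174],[-1,[-275,-209,0],0.174],[-1,[-290,-220,0],0.174],[-1,[-295.5,-224.5,0],0.174],[-1,[-295.5,-224.5,0],0.174],[-1,[-295.5,-224.5,0],0.174],[-1,[-295.5,-224.5,0],0.174],[-1,[-295.5,-224.5,0],0.174]]' 40
python3 - <<'E'
from h import *
from station import status,optics
P=[]
for i in range(4):
    f=optics.grab_frame("wrist");P.append(status.get_state()["eef_pos"])
pickle.dump(f,open("f9.pkl","wb"));pickle.dump(optics.grab_frame("scene"),open("f9s.pkl","wb"))
st=status.get_state();p=np.mean(P,0);print(p,np.std(P,0),st["ee_rot"])
h=cv2.cvtColor(f["color"],cv2.COLOR_RGB2HSV)
for z,o in((.1,0),):
    for q in((.6205,.0333,.1),(.6205-.031*-.0,.0333-.031,.1),(.6205,.0333,p[2]-.107),(.6205-.030*.074,.0333-.03,p[2]-.107)):print(q,proj(f,np.array(q)))
u=proj(f,np.array([.6205,.0023,.1])).astype(int)
a=h[u[1]-45:min(384,u[1]+45):3,u[0]-30:u[0]+31:2]
for r,row in enumerate(a):print(u[1]-45+3*r," ".join("%d/%d"%(x[1],x[2]) for x in row))
print("cols from",u[0]-30)
E
```

```text
t: 23.45
eef_pos: [0.6209, 0.0324, 0.2643]
ee_rot: [-3.141, 0.0, -1.645]
force: [0.0, -0.2, -1.4]
width: 0.0099
gripper_force: 40.0
[0.62094857 0.0326201  0.26422429] [3.14370616e-05 9.65485086e-05 5.94925431e-05] [-3.14154483e+00  1.44789260e-05 -1.64491240e+00]
(0.6205, 0.0333, 0.1) [254.5935318  178.51056041]
(0.6205, 0.0023000000000000034, 0.1) [252.54223996 152.24323728]
(0.6205, 0.0333, np.float64(0.15722428628628698)) [254.48796305 194.27153385]
(0.61828, 0.0033000000000000043, np.float64(0.15722428628628698)) [254.44185972 163.88069073]
107 83/107 80/105 79/106 81/104 83/105 79/106 79/106 78/104 79/103 76/104 82/103 84/103 84/103 83/104 78/104 82/103 82/103 80/102 79/103 77/103 74/103 78/104 98/94 110/90 108/87 107/88 109/89 113/88 113/86 114/87 113/86
110 41/181 39/181 39/181 43/182 42/182 39/181 38/182 41/181 41/181 35/182 37/181 46/181 46/181 44/181 44/181 46/181 45/181 45/181 44/181 37/181 35/184 34/182 49/126 58/109 58/109 58/109 58/110 57/111 60/111 62/111 61/109
113 35/181 41/181 42/181 41/180 43/180 43/180 38/180 40/180 43/180 42/181 38/180 37/180 35/181 35/181 43/180
[... 5320 characters left out ...]
 36/184 33/186 33/185 35/184 35/183 34/187
188 34/186 35/187 34/187 32/189 34/188 36/186 36/186 34/187 34/188 35/189 31/189 31/188 35/184 33/130 38/73 41/74 44/76 41/75 41/75 42/73 40/109 35/176 35/189 35/187 36/184 35/187 34/188 32/189 31/189 34/189 34/186
191 30/189 31/190 35/187 31/188 30/188 31/189 34/187 35/187 35/184 36/186 35/187 32/189 34/185 34/113 45/74 41/75 37/75 44/76 41/75 41/74 42/104 41/174 36/185 34/188 36/186 35/183 36/183 34/187 34/189 34/188 36/184
194 31/189 30/188 36/185 35/184 31/188 31/188 31/189 31/189 36/185 35/183 34/180 36/186 33/185 31/107 42/73 41/75 44/76 41/75 41/75 39/72 39/91 34/171 34/186 35/187 35/184 36/185 35/183 34/188 31/189 35/188 34/182
cols from 222
```

Run:
```python
from h import *
f=pickle.load(open("f9.pkl","rb"));hs=cv2.cvtColor(f["color"],cv2.COLOR_RGB2HSV).astype(int);g=f["color"].astype(int)
for r in range(148,170):print(r,g[r,253:258].mean(0).round(0),hs[r,253:258,1].mean().round())
print("slot row156-161 cols",[(c,int(hs[156:161,c,1].mean()),int(hs[156:161,c,2].mean())) for c in range(246,268)])
print("foot row167-169",[(c,int(hs[167:170,c,1].mean()),int(hs[167:170,c,2].mean())) for c in range(246,268)])
print("row190",[(c,int(hs[190:192,c,2].mean())) for c in range(246,268)])
c=np.array([.6205,.0333]);y=np.array([.0739,.9973])
for n,d,z in(("bevel",-.0335,.1),("dark",-.031,.0975)):print(n,proj(f,np.array([*(c+d*y),z])))
for e in(0,.001):print("foot",proj(f,np.array([*(np.array([.6209,.0326+e])-.03*y),.1572])))
```

```text
148 [181. 181. 157.] 36.0
149 [180. 181. 156.] 36.0
150 [177. 176. 152.] 37.0
151 [165. 159. 136.] 44.0
152 [143. 130. 109.] 61.0
153 [117. 100.  78.] 85.0
154 [98. 79. 54.] 115.0
155 [93. 74. 47.] 127.0
156 [92. 74. 46.] 128.0
157 [94. 74. 47.] 126.0
158 [93. 74. 47.] 125.0
159 [93. 75. 47.] 125.0
160 [93. 74. 47.] 126.0
161 [93. 75. 47.] 125.0
162 [92. 74. 48.] 122.0
163 [87. 73. 53.] 100.0
164 [80. 72. 59.] 66.0
165 [76. 71. 63.] 43.0
166 [74. 70. 62.] 41.0
167 [74. 70. 63.] 39.0
168 [75. 71. 63.] 42.0
169 [75. 71. 63.] 41.0
slot row156-161 cols [(246, 38, 180), (247, 39, 176), (248, 45, 165), (249, 54, 151), (250, 65, 130), (251, 93, 104), (252, 122, 93), (253, 127, 94), (254, 127, 95), (255, 126, 93), (256, 124, 91), (257, 123, 90), (258, 126, 89), (259, 116, 92), (260, 93, 100), (261, 71, 103), (262, 60, 96), (263, 56, 99), (264, 55, 107), (265, 55, 108), (266, 56, 108), (267, 55, 107)]
foot row167-169 [(246, 35, 184), (247, 36, 177), (248, 42, 164), (249, 50, 135), (250, 50, 97), (251, 42, 76), (252, 41, 74), (253, 43, 75), (254, 39, 75), (255, 43, 75), (256, 39, 74), (257, 40, 74), (258, 42, 74), (259, 43, 78), (260, 47, 87), (261, 51, 95), (262, 55, 96), (263, 55, 101), (264, 55, 108), (265, 56, 111), (266, 56, 110), (267, 56, 110)]
row190 [(246, 185), (247, 161), (248, 115), (249, 80), (250, 74), (251, 73), (252, 75), (253, 75), (254, 75), (255, 76), (256, 75), (257, 75), (258, 74), (259, 74), (260, 73), (261, 78), (262, 105), (263, 145), (264, 174), (265, 180), (266, 185), (267, 187)]
bevel [254.55749192 149.97168242]
dark [254.5644324  151.78245009]
foot [253.96310008 163.25999329]
foot [254.043956  164.3039606]
```

```bash
python3 -m jog '[[-1,[-1.6,0.6,8],0],[-1,[-1.6,0.6,25],0],[-1,[-1.6,0.6,42],0],[-1,[-1.6,0.6,49],0],[-1,[-1.6,0.6,52],0],[-1,[-1.6,0.6,54],0],[-1,[-1.6,0.6,56],0],[-1,[-1.6,0.6,58],0],[-1,[-1.6,0.6,60],0],[-1,[-1.6,0.6,62],0],[-1,[-1.6,0.6,62],0]]' 40
```

```text
t: 25.08
eef_pos: [0.6204, 0.0345, 0.2019]
ee_rot: [3.141, -0.0, -1.645]
force: [1.8, -0.1, -2.3]
width: 0.0101
gripper_force: 40.0
```

```bash
python3 -m jog '[[-1,[0,0,2],0],[-1,[0,0,4],0],[-1,[0,0,6],0],[-1,[0,0,8],0],[-1,[0,0,10],0],[-1,[0,0,10],0]]' 40
```

```text
t: 25.82
eef_pos: [0.6204, 0.0345, 0.1918]
ee_rot: [3.141, -0.0, -1.645]
force: [0.3, 0.1, -2.5]
width: 0.0096
gripper_force: 40.0
```

```bash
python3 -m jog '[[-1,[0,0,3],0],[-1,[0,0,7],0],[-1,[0,0,11],0],[-1,[0,0,15],0],[-1,[0,0,19],0],[-1,[0,0,22],0],[-1,[0,0,24],0],[-1,[0,0,25],0],[-1,[0,0,25],0],[-1,[0,0,25],0],[-1,[0,0,25],0],[-1,[0,0,25],0]]' 40
python3 - <<'E'
from h import *
from station import status,optics
f=optics.grab_frame("wrist");g=optics.grab_frame("scene");t=optics.grab_frame("top")
st=status.get_state();print(st["eef_pos"],np.abs(st["qd"]).max())
# slot gap around plate in wrist view
y=np.array([.0739,.9973]);c=np.array([.6200,.0345])
a=proj(f,np.array([*(c-.031*y),.1])).round().astype(int);print("near slot end px",a)
hs=cv2.cvtColor(f["color"],cv2.COLOR_RGB2HSV)
print([tuple(int(v) for v in hs[r,a[0],1:]) for r in range(a[1]-10,a[1]+12)])
# brush still standing, and plate top height in scene view
h=cv2.cvtColor(g["color"],cv2.COLOR_RGB2HSV);u=proj(g,np.array([.417,.238,.053])).astype(int);print("brush scene",[cv2.boundingRect(b) for b in blobs(g,(0,140,40),(13,255,255),[u[0]-20,u[1]-20,u[0]+20,u[1]+20],20)],u)
o=pickle.load(open('f0.pkl','rb'))["scene"];print("at start",[cv2.boundingRect(b) for b in blobs(o,(0,140,40),(13,255,255),[u[0]-20,u[1]-20,u[0]+20,u[1]+20],20)])
E
```

```text
t: 27.32
eef_pos: [0.6205, 0.0346, 0.1671]
ee_rot: [-3.142, 0.0, -1.645]
force: [0.7, 0.2, -2.3]
width: 0.0098
gripper_force: 40.0
[0.62054962 0.03454088 0.1671032 ] 0.0016235477781987753
near slot end px [254 173]
[(56, 113), (54, 113), (59, 113), (56, 113), (59, 113), (61, 113), (58, 109), (57, 103), (55, 93), (46, 83), (43, 78), (40, 76), (44, 76), (40, 76), (43, 77), (46, 77), (43, 77), (43, 77), (40, 77), (40, 76), (46, 77), (43, 77)]
brush scene [(290, 172, 11, 10), (288, 154, 8, 13)] [289 166]
at start [(281, 153, 20, 29)]
```

The foot is about 40 mm below the lid, with no contact force and the plate held at 40 N. The brush extents match the start view where they aren't occluded. Handing in.

```bash
python3 -c "
from station import order
print(order.job_done())"
```

```text
the job is handed in; nothing more can be done
None
```

I handed the job in at 27 s (limit 72 s): the three offcuts are in the tray, the brush is back on its bristles, and the gripper is holding the taller plate upright in the slot, its lower edge about 40 mm below the lid's top; no verdict came back.

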